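# Check a robot joint sleeve on the gauge pin and sort it

## Task

Take the orange sleeve that stands on the blue pad and slide it down over the upright steel gauge pin as far as it will go. If it goes right down onto the pin's dark foot it is good: lift it off and stand it upright in the green tray; if it stops half-way on the pin's shoulder it is too tight: stand it upright in the red tray. Leave the already checked sleeve on the yellow pad, and everything else, where it is.

Things in the scene. Friction and masses are not known exactly. Their poses are not given: they have to be found in the camera images.
- sleeve_a: One of two orange sleeves that look alike (tube, open ends, two thin dark bands): 54 mm outside diameter, 100 mm long, about 0.3 kg, upright. Origin at the centre of its lower end, z up its axis. The through bore is right (35 mm) or too tight (29.5 mm); which is which only the gauge tells. Either sleeve may be the one on the blue pad; the other is then on the yellow pad.
- sleeve_b: One of two orange sleeves that look alike (tube, open ends, two thin dark bands): 54 mm outside diameter, 100 mm long, about 0.3 kg, upright. Origin at the centre of its lower end, z up its axis. The through bore is right (35 mm) or too tight (29.5 mm); which is which only the gauge tells. Either sleeve may be the one on the blue pad; the other is then on the yellow pad.
- pad_in: Flat round blue pad, 90 mm across, 6 mm thick, fixed; the sleeve to be checked stands at its centre. Origin at the centre of its underside.
- pad_done: Flat round yellow pad, 90 mm across, 6 mm thick, fixed; the other sleeve, already checked, stands at its centre. Origin at the centre of its underside.
- gauge: Fixed gauge: a dark round foot, 90 mm across, 12 mm high, with an upright bright steel pin on its centre. Pin: 32 mm diameter up to 62 mm above the table, a conical shoulder narrowing to 25 mm at 66 mm, 25 mm diameter up to 92 mm, then a tapered tip, 12 mm across at its top at 102 mm. Origin at the centre of the foot's underside, on the table; z up the pin's axis.
- gauge_shoulder (a point): Point on the pin's axis at the shoulder, 63 mm above the table: the height at which the lower end of a tight sleeve stops. It then stays standing there by itself if released.
- gauge_seat (a point): Centre of the foot's upper face, on the pin's axis, 12 mm above the table; where the lower end of a good sleeve comes to rest.
- green_tray: Green open tray for good sleeves, 130 by 130 mm outside, 22 mm high, walls and floor 4 mm thick, fixed. Origin at the centre of its underside.
- green_tray_in (a point): Centre of the green tray's inner floor, 4 mm above the table; x and y along its sides.
- red_tray: Red open tray for tight sleeves, same sizes as the green one, fixed. Origin at the centre of its underside.
- red_tray_in (a point): Centre of the red tray's inner floor, 4 mm above the table; x and y along its sides.
- spray: Blue plastic spray bottle, 60 mm across, 130 mm tall, standing; a bystander. Origin at the centre of its underside.
- flange: Round aluminium flange with a small hub, 75 mm across, 28 mm high, lying flat; a bystander. Origin at the centre of its underside.
- driver: Yellow-handled screwdriver, 190 mm long, lying flat; a bystander.
- spanner: Steel spanner, 180 mm long, lying flat; a bystander.
Things that resemble listed ones, but are neither listed nor needed, are in the scene too. What is shaped like the sleeve_a but pink is not meant.

How it is judged:
On the way:
1. the sleeve from the blue pad is upright on the gauge pin, down as far as it goes: a good one on the foot, a tight one on the shoulder (((horizontal distance between sleeve_a and gauge_seat below 0.005 m and z of sleeve_a in the frame of gauge_seat between -0.003 and 0.005 m and angle between sleeve_a's own z axis and vertical below 0.06 rad) or (horizontal distance between sleeve_b and gauge_seat below 0.008 m and z of sleeve_b in the frame of gauge_seat between 0.046 and 0.057 m and angle between sleeve_b's own z axis and vertical below 0.12 rad))), for 0.2 s.
At the end, for the whole second after the job is handed in: The sleeve that started on the blue pad stands upright (within 0.1 rad) and at rest on the floor of its tray: green if it went right down on the gauge, red if it stopped on the shoulder; the other sleeve still stands upright on the yellow pad, its centre within 35 mm of the pad's centre (((x of sleeve_a in the frame of green_tray_in between -0.04 and 0.04 m and y of sleeve_a in the frame of green_tray_in between -0.04 and 0.04 m and z of sleeve_a in the frame of green_tray_in between -0.004 and 0.006 m and angle between each of sleeve_a, sleeve_b's own z axis and vertical below 0.1 rad and linear speed of each of sleeve_a, sleeve_b below 0.03 m/s and horizontal distance between sleeve_b and pad_done below 0.035 m) or (x of sleeve_b in the frame of red_tray_in between -0.04 and 0.04 m and y of sleeve_b in the frame of red_tray_in between -0.04 and 0.04 m and z of sleeve_b in the frame of red_tray_in between -0.004 and 0.006 m and angle between each of sleeve_b, sleeve_a's own z axis and vertical below 0.1 rad and linear speed of each of sleeve_b, sleeve_a below 0.03 m/s and horizontal distance between sleeve_a and pad_done below 0.035 m))); the robot touches nothing.
It fails at once if both sleeves moved: the one on the yellow pad is to be left alone (distance of each of sleeve_a, sleeve_b from where it was at the start of the episode above 0.03 m).
It fails at once if the spray was moved by more than 30 mm (distance of spray from where it was at the start of the episode above 0.03 m).
It fails at once if the flange was moved by more than 30 mm (distance of flange from where it was at the start of the episode above 0.03 m).
It fails at once if the driver was moved by more than 30 mm (distance of driver from where it was at the start of the episode above 0.03 m).
It fails at once if the spanner was moved by more than 30 mm (distance of spanner from where it was at the start of the episode above 0.03 m).
It also fails if it takes over 48 s, if anything falls off the work surface, if the arm or the gripper's body presses on something with over 40 N, if the wrist force passes 120 N, or if a joint passes its speed limit or range.

## Robot

A 6-joint arm with a two-finger parallel gripper is mounted at the origin on the work surface. World frame = base frame: x ahead of the robot, y to its left, z up, the work surface at z = 0. Lengths are in m, angles in rad, forces in N, time in s.
With the tool pointing down it reaches from about 0.425 to 0.95 m from the base axis. Payload 3.5 kg.
Tool frame: the origin (TCP) lies midway between the tips of the shut fingers; the grasp point (between the pads) lies 19 mm behind it; z points along the fingers, y is the line along which they close (so a half turn about z gives the same grasp; the last joint's range is limited). The gripper opens to 85 mm and grips with 20 to 120 N. Pads are 22 mm wide; open, the fingers measure 114 mm over their backs; the gripper's body (76 mm by 85 mm) begins 54 mm behind the grasp point. The pads swing forward as they close: fully open they stand 13 mm farther back than shut.
Start: joints at [-1.27, 0.286, 1.577, -0, 1.279, -0.15], TCP at [0.294, -0.608, 0.231] pointing down, gripper open.
Joint ranges: [-2.77, 2.77], [-0.9, 2.22], [0.21, 2.48], [-1.53, 4.67], [0.24, 2.81], [-2.84, 2.84]. Speed limits (rad/s): [2.79, 2.79, 3.14, 3.14, 3.14, 3.14].

## Interface

Orientations are given as a rotation vector (axis times angle).
In Python, from plant import arm, grab_frame, camera_model, spotter gives the robot as it stands.
- The arm moves only by the tool jog_arm, never from a script. Its argument "motion" is a list of rows, each a list of 6 numbers: the shift along the tool's x, y, z in cm, then the turn, a rotation vector about the tool's x, y, z in rad. A call has 1 to 8 rows; each row is the pose to reach, as a shift and turn from the pose commanded when the call began, along the tool's axes at that moment; what a row does not reach only later rows make up. A row lasts 1/12 s, in which the tool goes at most 41.7 mm and 7.16 degrees, less where a joint would pass 70% of its speed; a pose out of reach is approached as far as the arm can. A call with a gripper value outside its range is refused whole. "gripper" is the opening, from -1 (shut) to 1 (fully open), set as the call begins (left out, the last holds). The fingers move at their own pace and stop on an object; "squeeze" is the grip in N (left out, the last holds). Time passes only in rows, so rows that repeat a pose let the fingers close. It gives the time, the measured TCP pose, the force, the opening and the grip force at its end, in the units of the state.
- arm.sense(): the state, without advancing time (a new reading comes with each control period).
- grab_frame(name): name is "side" or "top"; returns the picture (480x640x3 uint8, blue, green, red); there is no depth.
- camera_model(name): a dict with "camera_matrix" (3x3 intrinsics, pixels), "R" (3x3) and "t" (3): a world point X has camera coordinates R X + t. Camera axes: x right, y down, z forward; pixel columns grow to the right and rows downward; lengths in m; the calibration is good to about 2 mm. A picture is of the moment at which its call begins. camera_model takes no time and is no camera call.
- arm.close_job(): hands the job in; it is judged then, once.
Trained networks look in the newest picture that a camera, given by its name, has taken for a name from the list of things; names that differ only in an ending like _2 or _b are one class to them, and where a whole thing is asked for, a point or a joint stands for the part that bears it (a point fixed in the world has none). Each returns a list of dicts, best first, with "confidence" (0 to 1); they miss things now and then, are a little off and sometimes report something else, mostly with a low value. They report only what shows in the picture. A call takes as long as a camera call. They do not tell look-alikes from the thing itself.
- spotter.boxes_of(query, camera): "rect" ([centre column, centre row, width, height] in pixels, round what is visible of it).
The state is a dict: "t": time; "qpos": joint angles; "qvel": joint speeds; "joint_efforts": joint torques, N m; "position": TCP position; "eef_rot": TCP orientation; "force": force on the tool from outside, world axes, zero at the start; "torque": the same for the moment, N m; "opening": finger opening in m; "grip_force": force on a finger pad.
Only numpy, scipy, OpenCV 4.12 (cv2) and the standard library are available. Lean on these libraries where they do the work, as an engineer would, in place of code of your own. Each camera call takes 0.05 s, during which the arm holds its last target. There are 200 camera calls.

## Working session

There is one attempt and no reset: what is moved stays moved. The work goes in short steps, Python scripts to look and compute and a tool call to move; the robot and the scene stay as the last step left them, time stands still between calls to the robot, and variables do not carry over. Pictures are saved under pics/ and viewed, at most 10 in all, crops included, and the job is handed in when it is done.

Besides the shell and the picture viewer there is one more tool, called after "Call:" as name(argument=value, ...) on one line, values as JSON. jog_arm: Moves the arm, as the interface text tells. Its arguments: {"type":"object","properties":{"motion":{"type":"array","items":{"type":"array","items":{"type":"number"}}},"gripper":{"type":"number"},"squeeze":{"type":"number"}},"required":["motion"]}

```bash
mkdir -p pics; python3 - <<'E'
from plant import arm, grab_frame, camera_model, spotter
import cv2,numpy as np
for n in("top","side"):
    cv2.imwrite(f"pics/{n}0.png",grab_frame(n)); m=camera_model(n)
    print(n,np.round(m["camera_matrix"],1).tolist(),np.round(m["R"],3).tolist(),np.round(m["t"],3).tolist())
s=arm.sense();print(s["t"],s["position"],s["eef_rot"],s["opening"])
E
```

```text
top [[484.8, 0.0, 310.9], [0.0, 484.8, 238.8], [0.0, 0.0, 1.0]] [[-0.026, -1.0, 0.008], [-0.988, 0.024, -0.149], [0.149, -0.012, -0.989]] [0.022, 0.559, 0.888]
side [[592.3, 0.0, 320.3], [0.0, 592.3, 232.8], [0.0, 0.0, 1.0]] [[-0.987, -0.163, -0.011], [-0.118, 0.755, -0.645], [0.113, -0.635, -0.764]] [0.559, 0.09, 1.031]
0.1 [ 0.29389708 -0.60697979  0.23007055] [-3.06002714e+00 -7.01573639e-01  2.90541625e-04] 0.08560880609330983
```

View pics/top0.png

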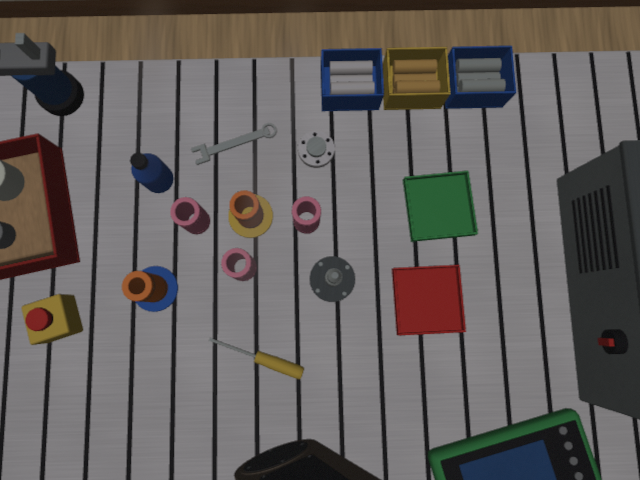

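View pics/side0.png

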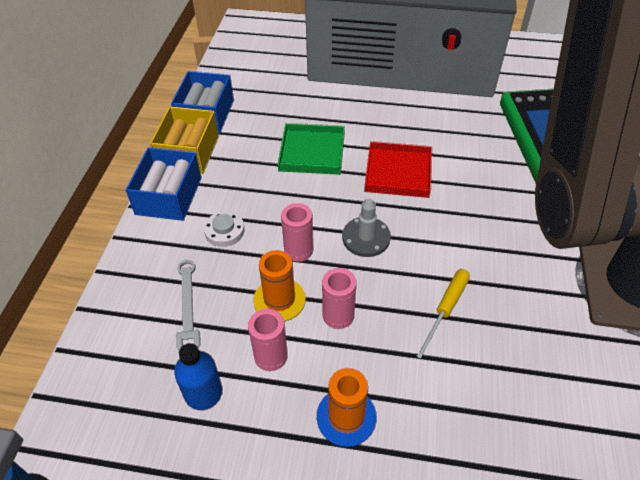

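Look-alikes of the wanted sleeve in the top view:
- orange on the blue pad (138,286): this is the one I want
- orange on the yellow pad (244,205): already checked
- pink (186,212), (237,263) and (306,212): not meant

The gauge is at (333,278), and the flange at (316,148) could be mistaken for it.

```bash
cat > h.py <<'E'
import numpy as np, cv2
from scipy.optimize import least_squares
from plant import arm, grab_frame, camera_model, spotter
CM={n:camera_model(n) for n in("top","side")}
def proj(n,P):
    m=CM[n];c=np.atleast_2d(P)@np.array(m["R"]).T+np.array(m["t"]);p=c@np.array(m["camera_matrix"]).T
    return p[:,:2]/p[:,2:]
def ray(n,px,z):
    m=CM[n];R=np.array(m["R"]);o=-R.T@np.array(m["t"])
    d=R.T@np.linalg.solve(np.array(m["camera_matrix"]),[px[0],px[1],1.])
    return (o+d*(z-o[2])/d[2])
def mask(img,lo,hi,near,r=60):
    h=cv2.cvtColor(img,cv2.COLOR_BGR2HSV);k=cv2.inRange(h,np.array(lo),np.array(hi))
    n,l,s,c=cv2.connectedComponentsWithStats(k)
    i=max((i for i in range(1,n) if np.hypot(*(c[i]-near))<r),key=lambda i:s[i,4])
    return np.argwhere(l==i)[:,::-1].astype(np.int32)
def hullc(p):
    M=cv2.moments(cv2.convexHull(np.float32(p)));return np.array([M["m10"],M["m01"]])/M["m00"]
a=np.linspace(0,2*np.pi,60)
def ring(x,y,z,r): return np.c_[x+r*np.cos(a),y+r*np.sin(a),z+0*a]
def sleeve(pix,z0,fixz=True):
    obs={n:hullc(p) for n,p in pix.items()}
    def f(v):
        z=v[2] if len(v)>2 else z0
        P=np.r_[ring(v[0],v[1],z,.027),ring(v[0],v[1],z+.1,.027)]
        return np.concatenate([hullc(proj(n,P))-o for n,o in obs.items()])
    n=list(obs)[0];x0=ray(n,obs[n],z0+.05)[:2]
    r=least_squares(f,x0 if fixz else [*x0,z0]);return r.x,r.fun
E
python3 - <<'E'
from h import *
I={n:cv2.imread(f"pics/{n}0.png") for n in("top","side")}
OR=((5,150,60),(18,255,255))
for nm,nt,ns in(("blue",(145,288),(348,400)),("yellow",(245,208),(277,280))):
    px={"top":mask(I["top"],*OR,nt,25),"side":mask(I["side"],*OR,ns,30)}
    print(nm,sleeve(px,.006),[sleeve({n:p},.006)[0] for n,p in px.items()])
for nm,c,nt,ns in(("green",((50,120,40),(75,255,255)),(440,206),(312,148)),("red",((0,180,60),(4,255,255)),(429,299),(400,168))):
    for n,q in(("top",nt),("side",ns)):
        p=mask(I[n],*c,q,30);r=cv2.minAreaRect(p);print(nm,n,np.round([ray(n,q2,.022)[:2] for q2 in cv2.boxPoints(r)],3).tolist(), ray(n,hullc(p),.018))
def crop(im,cx,cy,w=40,h=45):return cv2.resize(im[cy-h:cy+h,cx-w:cx+w],None,fx=5,fy=5,interpolation=cv2.INTER_CUBIC)
cv2.imwrite("pics/g.png",np.hstack([crop(I["top"],333,278),crop(I["side"],367,226)]))
cv2.imwrite("pics/s.png",np.hstack([crop(I["top"],145,288),crop(I["side"],348,405)]))
E
```

```text
blue (array([0.47485662, 0.32188872]), array([ 4.00571888,  0.60887048, -0.25875776,  2.87597826])) [array([0.47616522, 0.32930348]), array([0.47507228, 0.31756697])]
yellow (array([0.61959062, 0.1341896 ]), array([ 2.29165803,  2.29497474, -2.24856443,  1.96017309])) [array([0.62415777, 0.13850753]), array([0.61677801, 0.12975028])]
green top [[0.683, -0.18], [0.694, -0.316], [0.563, -0.319], [0.553, -0.186]] [ 0.62316014 -0.25080222  0.018     ]
green side [[0.682, -0.161], [0.707, -0.308], [0.566, -0.318], [0.551, -0.171]] [ 0.62459545 -0.24001035  0.018     ]
red top [[0.499, -0.149], [0.506, -0.281], [0.377, -0.282], [0.371, -0.152]] [ 0.43766904 -0.21648857  0.018     ]
red side [[0.502, -0.13], [0.51, -0.277], [0.374, -0.279], [0.376, -0.134]] [ 0.43994829 -0.20582272  0.018     ]
```

View pics/g.png

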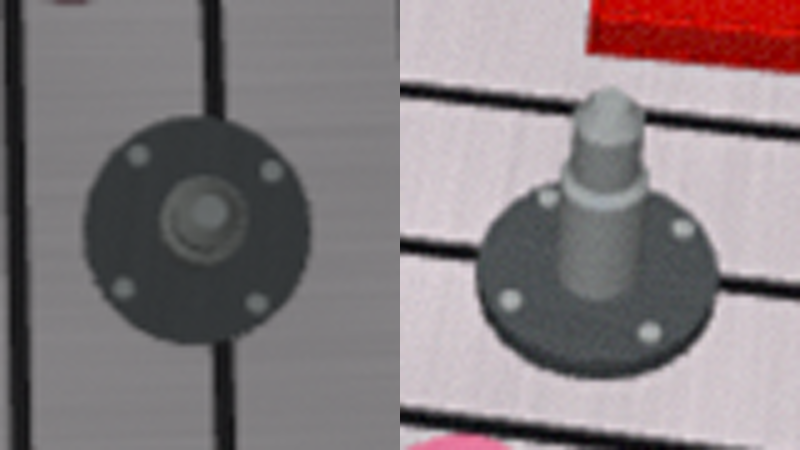

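View pics/s.png

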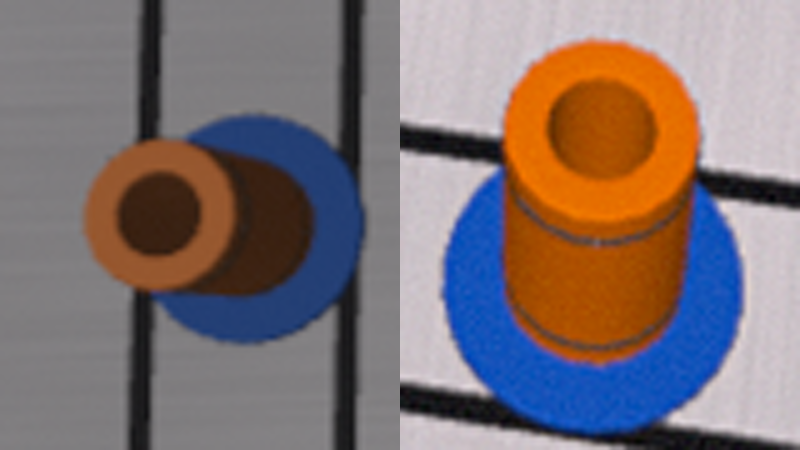

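The crop shows the plain orange sleeve on the blue pad, with its rim centre at about (136.6,285.8) in top and (347.8,386.2) in side. The gauge's foot centre is at (332.1,278.6) in top and (366.4,233.4) in side. Next I triangulate these.

```bash
python3 - <<'E'
from h import *
for nm,n,p,z in(("rim","top",(136.6,285.8),.106),("rim","side",(347.8,386.2),.106),("pad","top",(154.1,288.3),.006),
 ("foot","top",(332.1,278.5),.013),("foot","side",(366.4,233.4),.013),("tip","top",(334.4,274.8),.102),("pin62","top",(334-.2,276.2),.062)):
    print(nm,n,np.round(ray(n,p,z),4))
from scipy.spatial.transform import Rotation as R
s=arm.sense();print(np.round(R.from_rotvec(s["eef_rot"]).as_matrix(),3).tolist(),s["position"])
E
```

```text
rim top [0.4735 0.3164 0.106 ]
rim side [0.4747 0.3196 0.106 ]
pad top [0.474  0.3169 0.006 ]
foot top [ 0.4839 -0.032   0.013 ]
foot side [ 0.4848 -0.0313  0.013 ]
tip top [ 0.4844 -0.0315  0.102 ]
pin62 top [ 0.4848 -0.0326  0.062 ]
[[0.9, 0.436, -0.001], [0.436, -0.9, 0.002], [0.0, -0.002, -1.0]] [ 0.29389708 -0.60697979  0.23007055]
```

Call:
jog_arm(motion=[[38.5,-32.1,0,0,0,0],[38.5,-32.1,0,0,0,0],[38.5,-32.1,0,0,0,0],[38.5,-32.1,0,0,0,0],[38.5,-32.1,0,0,0,0],[38.5,-32.1,0,0,0,0],[38.5,-32.1,0,0,0,0],[38.5,-32.1,0,0,0,0]], gripper=1, squeeze=60)

```text
t: 0.77
position: [0.4317, -0.3017, 0.2308]
eef_rot: [-3.062, -0.701, 0.0]
force: [1.0, -0.7, 0.4]
opening: 0.0851
grip_force: 0.0
```

Call:
jog_arm(motion=[[19.3,-24.2,0,0,0,0],[19.3,-24.2,0,0,0,0],[19.3,-24.2,0,0,0,0],[19.3,-24.2,0,0,0,0],[19.3,-24.2,0,0,0,0],[19.3,-24.2,0,0,0,0],[19.3,-24.2,0,0,0,0],[19.3,-24.2,0,0,0,0]])

```text
t: 1.43
position: [0.4997, 0.0022, 0.231]
eef_rot: [-3.059, -0.707, -0.0]
force: [-0.1, -0.5, 0.0]
opening: 0.0853
grip_force: 0.0
```

Call:
jog_arm(motion=[[11.5,-29.6,0,0,0,0],[11.5,-29.6,0,0,0,0],[11.5,-29.6,0,0,0,0],[11.5,-29.6,0,0,0,0],[11.5,-29.6,0,0,0,0],[11.5,-29.6,0,0,0,0],[11.5,-29.6,0,0,0,0],[11.5,-29.6,0,0,0,0]])

```text
t: 2.1
position: [0.4731, 0.3179, 0.2309]
eef_rot: [-3.06, -0.706, 0.001]
force: [0.6, -0.1, 0.3]
opening: 0.085
grip_force: 0.0
```

```bash
python3 - <<'E'
from h import *
from scipy.spatial.transform import Rotation as R
s=arm.sense();M=R.from_rotvec(s["eef_rot"]).as_matrix()
print(s["position"],np.round(M,3).tolist(),s["qpos"],100*M.T@(np.array([.474,.318,.057])-s["position"]))
E
```

```text
[0.47305513 0.31794044 0.23086487] [[0.899, 0.438, -0.001], [0.438, -0.899, 0.001], [-0.0, -0.001, -1.0]] [4.13341541e-01 5.67375183e-02 1.83923896e+00 1.06583071e-03
 1.24607037e+00 1.53062642e+00] [ 0.09474537  0.05387595 17.38640316]
```

Call:
jog_arm(motion=[[0.1,0,3.5,0,0,0],[0.1,0,7,0,0,0],[0.1,0,10,0,0,0],[0.1,0,12.5,0,0,0],[0.1,0,14.5,0,0,0],[0.1,0,16,0,0,0],[0.1,0,17.4,0,0,0],[0.1,0,17.4,0,0,0]])

```text
t: 2.77
position: [0.4725, 0.3138, 0.0533]
eef_rot: [3.061, 0.702, -0.012]
force: [-0.4, -0.5, 0.3]
opening: 0.0858
grip_force: 0.0
```

Call:
jog_arm(motion=[[0,0,0,0,0,0],[0,0,0,0,0,0],[0,0,0,0,0,0],[0,0,0,0,0,0],[0,0,0,0,0,0],[0,0,0,0,0,0],[0,0,0,0,0,0],[0,0,0,0,0,0]], gripper=-1, squeeze=60)

```text
t: 3.43
position: [0.4762, 0.3159, 0.0592]
eef_rot: [-3.061, -0.702, -0.004]
force: [-1.9, 2.0, 6.2]
opening: 0.0538
grip_force: 62.3
```

Call:
jog_arm(motion=[[0,0,-1,0,0,0],[0,0,-3,0,0,0],[0,0,-6,0,0,0],[0,0,-9,0,0,0],[0,0,-12,0,0,0],[0,0,-14,0,0,0],[0,0,-15,0,0,0],[0,0,-15,0,0,0]])

```text
t: 4.1
position: [0.4764, 0.3152, 0.2099]
eef_rot: [-3.062, -0.702, -0.007]
force: [0.6, 0.9, -3.5]
opening: 0.0536
grip_force: 63.6
```

```bash
python3 - <<'E'
from h import *
from scipy.spatial.transform import Rotation as R
s=arm.sense();M=R.from_rotvec(s["eef_rot"]).as_matrix()
print(s["position"],s["opening"],s["force"],np.round(M,3).tolist(),100*M.T@(np.array([.4843,-.0317,.21])-s["position"]))
E
```

```text
[0.47637859 0.31519011 0.20992794] 0.05363086023064281 [ 0.6233934   0.88780019 -3.46972728] [[0.9, 0.436, 0.005], [0.436, -0.9, 0.001], [0.005, 0.001, -1.0]] [-14.4013884   31.56822031  -0.04985443]
```

Call:
jog_arm(motion=[[-0.9,2,0,0,0,0],[-2.5,5.5,0,0,0,0],[-4.1,9,0,0,0,0],[-5.8,12.7,0,0,0,0],[-7.5,16.4,0,0,0,0],[-9.1,20,0,0,0,0],[-10.7,23.5,0,0,0,0],[-12,26.3,0,0,0,0]])

```text
t: 4.77
position: [0.48, 0.0235, 0.2045]
eef_rot: [-3.062, -0.7, 0.007]
force: [0.3, 0.1, -4.3]
opening: 0.0535
grip_force: 64.0
```

Call:
jog_arm(motion=[[-1.1,2.4,0,0,0,0],[-1.9,4.2,0,0,0,0],[-2.4,5.3,0,0,0,0],[-2.4,5.3,0,0,0,0],[-2.4,5.3,0,0,0,0]])

```text
t: 5.18
position: [0.4825, -0.032, 0.2057]
eef_rot: [-3.06, -0.7, 0.004]
force: [-1.1, -0.0, -4.3]
opening: 0.0534
grip_force: 64.0
```

```bash
python3 - <<'E'
from h import *
T=grab_frame("top");S=grab_frame("side")
s=arm.sense();print(s["position"],s["force"])
q=np.array([.4843,-.0317,.21])
z=s["position"][2]-.051
for n,I in(("top",T),("side",S)):
    print(n,proj(n,[[.4843,-.0317,z],[.4843,-.0317,z+.1]]))
cr=[]
for n,I in(("top",T),("side",S)):
    c=proj(n,[.4843,-.0317,z+.03])[0].astype(int);x,y=c-[40,60];print(n,"origin",x,y)
    cr.append(cv2.resize(I[y:y+120,x:x+80],None,fx=5,fy=5,interpolation=cv2.INTER_CUBIC))
cv2.imwrite("pics/h1.png",np.hstack(cr))
E
```

```text
[ 0.48279939 -0.03114749  0.20633033] [-0.47077068 -0.73863613 -3.72455293]
top [[336.31836156 272.43982769]
 [340.42132267 266.91308784]]
side [[370.898907   178.25484812]
 [374.4579531  131.72903105]]
top origin 297 210
side origin 331 105
```

View pics/h1.png

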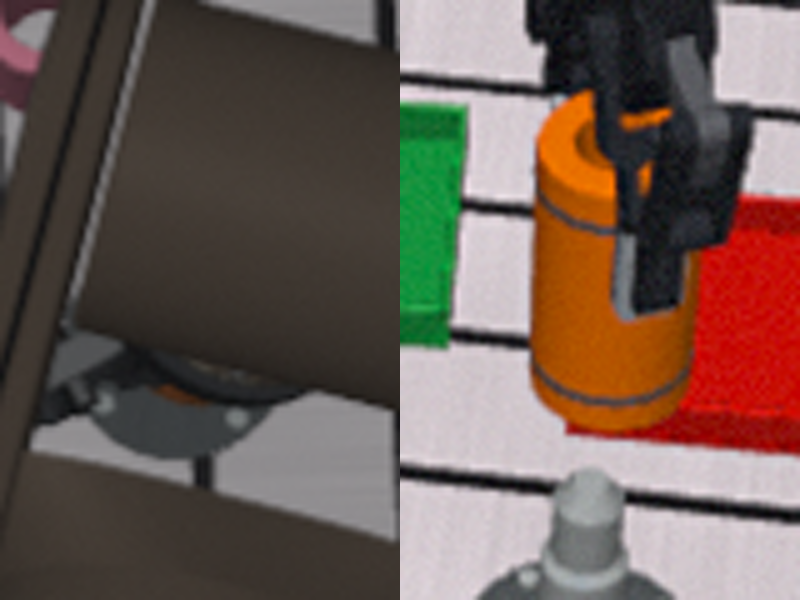

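Side view: the sleeve hangs just above the pin tip, bottom centre near column 452 against about 451 expected. It sits slightly to the right, by roughly 3 mm. I'll fit its silhouette to get an exact offset.

```bash
cat > fit.py <<'E'
from h import *
def fit(I,z,guess,rowmin,tilt=True,lo=(5,150,60),hi=(18,255,255)):
    c=proj("side",[*guess,z+.04])[0]
    k=cv2.inRange(cv2.cvtColor(I,cv2.COLOR_BGR2HSV),np.array(lo),np.array(hi))
    k=cv2.morphologyEx(k,cv2.MORPH_CLOSE,np.ones((5,5)))
    w=k[:,int(c[0])-30:int(c[0])+30];pts=[]
    for r in range(int(c[1])-25,int(c[1])+45):
        v=np.flatnonzero(w[r])
        if len(v)>4:
            pts.append((v[0]-.5+int(c[0])-30,r))
            if r>rowmin: pts.append((v[-1]+.5+int(c[0])-30,r))
    pts=np.float32(pts)
    def res(v):
        x,y=v[:2];tx,ty=(v[2:] if tilt else (0,0))
        P=np.r_[ring(x,y,z,.027),ring(x+.1*tx,y+.1*ty,z+.1,.027)]
        h=cv2.convexHull(np.float32(proj("side",P)))
        d=[cv2.pointPolygonTest(h,(float(a),float(b)),True) for a,b in pts]
        return np.r_[d,100*v[2:]*.3] if tilt else np.array(d)
    r=least_squares(res,[*guess]+[0,0]*tilt,loss="soft_l1",diff_step=1e-3,x_scale=.01)
    return r.x,np.sqrt(np.mean(r.fun**2)),len(pts)
E
python3 - <<'E'
from fit import *
S=grab_frame("side");cv2.imwrite("pics/s2.png",S);s=arm.sense();print(s["position"],s["eef_rot"])
for t in(0,1):print(fit(S,.1555,(.4843,-.0317),170,bool(t)))
# control: rim points of pin tip in side
print(proj("side",[[.4843,-.0317,.102]]))
E
```

```text
[ 0.48296667 -0.03105406  0.20663411] [-3.06066928e+00 -7.03952533e-01  1.66686962e-03]
(array([ 0.48153393, -0.03003454]), np.float64(0.47412200567256524), 78)
(array([ 4.81531421e-01, -3.00166006e-02,  0.00000000e+00, -1.58324319e-08]), np.float64(0.46818332596963996), 78)
[[369.21720568 200.23897697]]
```

Call:
jog_arm(motion=[[0.2,0.3,0,0,0,0],[0.2,0.3,1.5,0,0,0],[0.2,0.3,3,0,0,0],[0.2,0.3,4.5,0,0,0],[0.2,0.3,5.5,0,0,0],[0.2,0.3,6.5,0,0,0],[0.2,0.3,7.5,0,0,0],[0.2,0.3,7.5,0,0,0]])

```text
t: 6.0
position: [0.4852, -0.0334, 0.1301]
eef_rot: [-3.06, -0.702, 0.005]
force: [-0.9, -0.2, -3.0]
opening: 0.0535
grip_force: 64.0
```

```bash
python3 - <<'E'
from fit import *
S=grab_frame("side");s=arm.sense();print(s["position"],s["eef_rot"],s["force"],s["torque"])
print(fit(S,s["position"][2]-.051,(.4843,-.0317),9999,False))
cv2.imwrite("pics/h2.png",cv2.resize(S[130:260,320:420],None,fx=4.6,fy=4.6,interpolation=cv2.INTER_CUBIC))
E
```

```text
[ 0.48578589 -0.03363164  0.13121513] [-3.06083127 -0.70228116  0.00335272] [-0.37025023 -0.2477177  -3.05466476] [ 0.02241399 -0.06481751  0.00866513]
(array([ 0.4840159 , -0.03246271]), np.float64(0.5238644339170884), 53)
```

View pics/h2.png

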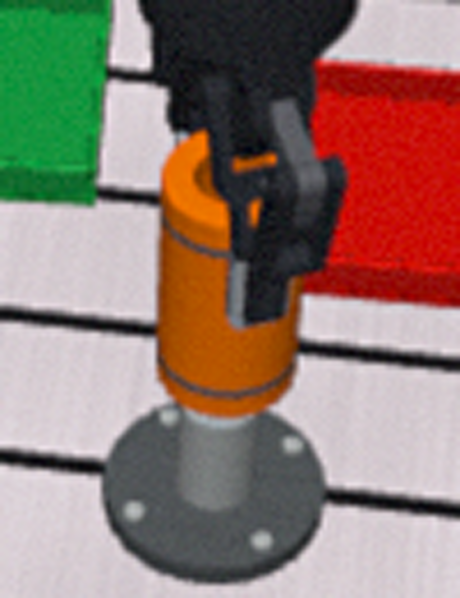

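The sleeve is threaded over the pin tip with no contact force. I'll lower it gently towards shoulder height.

Call:
jog_arm(motion=[[0,0,0.3,0,0,0],[0,0,0.6,0,0,0],[0,0,0.9,0,0,0],[0,0,1.2,0,0,0],[0,0,1.4,0,0,0],[0,0,1.6,0,0,0],[0,0,1.6,0,0,0]])

```text
t: 6.63
position: [0.4866, -0.0338, 0.1165]
eef_rot: [-3.062, -0.702, -0.0]
force: [-0.4, 0.9, -2.5]
opening: 0.0538
grip_force: 64.5
```

Call:
jog_arm(motion=[[0,0,0.1,0,0,0],[0,0,0.2,0,0,0],[0,0,0.3,0,0,0]])

```text
t: 6.88
position: [0.4873, -0.0338, 0.1158]
eef_rot: [-3.061, -0.702, -0.001]
force: [-4.3, 2.1, 13.8]
opening: 0.0532
grip_force: 66.4
```

Contact at about shoulder height, with a lateral reaction along -x. I'll nudge that way to tell an off-centre catch from a true stop.

Call:
jog_arm(motion=[[-0.07,-0.1,0.3,0,0,0],[-0.14,-0.18,0.3,0,0,0],[-0.14,-0.18,0.3,0,0,0]])

```text
t: 7.13
position: [0.4872, -0.0333, 0.1154]
eef_rot: [3.06, 0.702, 0.008]
force: [-4.6, 2.2, 17.2]
opening: 0.0532
grip_force: 66.7
```

```bash
python3 - <<'E'
from fit import *
P=[]
S=grab_frame("side")
for i in range(4):
    s=arm.sense();P.append(np.r_[s["position"],s["force"],s["torque"]]);S=grab_frame("side")
print(np.round(np.mean(P,0),4),np.round(np.std(P,0),4))
for z in(.063,):print(fit(S,z,(.4843,-.0317),9999,False))
E
```

```text
[ 0.4872 -0.0333  0.1154 -3.9392  2.1101 17.4341  0.8419  1.0975  0.0373] [0.     0.     0.     0.3795 0.3612 0.6716 0.0232 0.027  0.0172]
(array([ 0.48584272, -0.03440441]), np.float64(0.5224769595699593), 52)
```

Call:
jog_arm(motion=[[0,0,-0.3,0,0,0],[0,0,-0.6,0,0,0],[0,-0.15,-0.6,0,0,0],[0,-0.25,-0.6,0,0,0],[0,-0.25,-0.6,0,0,0]])

```text
t: 7.8
position: [0.4844, -0.0318, 0.1167]
eef_rot: [3.058, 0.702, 0.004]
force: [2.0, -3.7, -2.0]
opening: 0.0536
grip_force: 63.7
```

```bash
python3 - <<'E'
from fit import *
S=grab_frame("side");s=arm.sense()
print(np.round(np.r_[s["position"],s["eef_rot"],s["force"],s["torque"]],4))
print(fit(S,.069,(.4843,-.0317),9999,False))
E
```

```text
[ 0.4844 -0.0318  0.1167  3.0587  0.7021  0.0039  2.9117 -3.6289 -0.8036
 -0.9706 -0.5927 -0.0201]
(array([ 0.48334245, -0.02863421]), np.float64(0.3751196522221047), 54)
```

Call:
jog_arm(motion=[[0,0.1,0,0,0,0],[0,0.18,0,0,0,0],[0,0.18,0,0,0,0],[0,0.18,0,0,0,0]])

```text
t: 8.18
position: [0.4844, -0.0322, 0.1166]
eef_rot: [-3.062, -0.702, -0.001]
force: [1.3, -1.0, 1.7]
opening: 0.0533
grip_force: 64.1
```

```bash
python3 - <<'E'
from fit import *
S=grab_frame("side");s=arm.sense()
print(np.round(np.r_[s["position"],s["eef_rot"],s["force"],s["torque"]],4))
print(fit(S,.069,(.4843,-.0317),9999,False))
E
```

```text
[ 4.8440e-01 -3.2300e-02  1.1660e-01 -3.0621e+00 -7.0190e-01 -1.2000e-03
  1.5675e+00 -8.3250e-01  8.1430e-01 -3.1070e-01 -4.2940e-01 -1.8400e-02]
(array([ 0.48343318, -0.02871466]), np.float64(0.3772487182605598), 54)
```

Call:
jog_arm(motion=[[0.05,0.1,0,0,0,0],[0.06,0.18,0,0,0,0],[0.06,0.18,0,0,0,0]])

```text
t: 8.48
position: [0.4851, -0.0331, 0.1159]
eef_rot: [-3.06, -0.701, 0.001]
force: [1.4, 0.6, 0.5]
opening: 0.0535
grip_force: 64.4
```

```bash
python3 - <<'E'
from fit import *
S=grab_frame("side");s=arm.sense()
print(np.round(np.r_[s["position"],s["eef_rot"],s["force"],s["torque"]],4))
print(fit(S,.069,(.4843,-.0317),9999,False))
E
```

```text
[ 4.8500e-01 -3.3100e-02  1.1590e-01 -3.0605e+00 -7.0120e-01  1.1000e-03
  1.4325e+00  9.0240e-01  2.5900e-01  3.3990e-01 -3.0630e-01  3.1400e-02]
(array([ 0.48392939, -0.02884961]), np.float64(0.40329878244428), 54)
```

Call:
jog_arm(motion=[[0,0,0.2,0,0,0],[0,0,0.4,0,0,0],[0,0,0.6,0,0,0],[0,0,0.6,0,0,0]])

```text
t: 8.87
position: [0.4867, -0.0331, 0.1149]
eef_rot: [-3.06, -0.701, -0.001]
force: [-5.7, 4.3, 22.7]
opening: 0.0532
grip_force: 67.0
```

```bash
python3 - <<'E'
from fit import *
S=grab_frame("side");s=arm.sense()
print(np.round(np.r_[s["position"],s["eef_rot"],s["force"],s["torque"]],4))
print(fit(S,.063,(.4843,-.0317),9999,False))
E
```

```text
[ 4.86700e-01 -3.31000e-02  1.14900e-01 -3.06020e+00 -7.01600e-01
 -9.00000e-04 -5.83170e+00  4.63060e+00  2.23611e+01  1.11060e+00
  1.29220e+00  3.02000e-02]
(array([ 0.48528849, -0.03356613]), np.float64(0.5447948164264512), 52)
```

It stops at shoulder height again. I'll ease the preload and release: a tight sleeve stays on the shoulder, a good one drops to the foot.

Call:
jog_arm(motion=[[0,0,-0.2,0,0,0],[0,0,-0.4,0,0,0],[0,0,-0.4,0,0,0]], squeeze=20)

```text
t: 9.17
position: [0.4857, -0.0332, 0.1152]
eef_rot: [-3.061, -0.702, -0.001]
force: [-0.1, 2.0, 7.1]
opening: 0.0536
grip_force: 65.2
```

Call:
jog_arm(motion=[[0,0,0,0,0,0],[0,0,0,0,0,0],[0,0,0,0,0,0],[0,0,0,0,0,0],[0,0,0,0,0,0],[0,0,0,0,0,0]], gripper=0.9)

```text
t: 9.67
position: [0.4851, -0.0338, 0.1139]
eef_rot: [-3.062, -0.702, 0.001]
force: [0.4, 0.3, 0.1]
opening: 0.0813
grip_force: 0.0
```

```bash
python3 - <<'E'
from fit import *
S=grab_frame("side");s=arm.sense()
print(np.round(np.r_[s["position"],s["eef_rot"],s["force"],s["torque"]],4),s["opening"])
for z in(.063,.012):print(z,fit(S,z,(.4843,-.0317),9999,False))
cv2.imwrite("pics/h3.png",cv2.resize(S[130:260,320:420],None,fx=4.6,fy=4.6,interpolation=cv2.INTER_CUBIC))
E
```

```text
[ 4.852e-01 -3.380e-02  1.141e-01 -3.062e+00 -7.021e-01  9.000e-04
  1.898e-01  5.695e-01 -5.380e-02 -6.000e-02 -2.610e-02 -3.000e-02] 0.08117774496820745
0.063 (array([ 0.48439175, -0.03410791]), np.float64(0.34508608775022315), 52)
0.012 (array([ 0.48362207, -0.03355088]), np.float64(2.7804351395262064), 32)
```

View pics/h3.png

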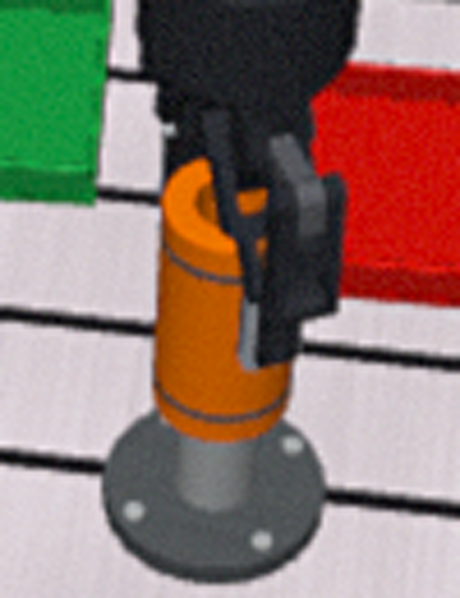

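The sleeve stays standing on the shoulder after release, with its lower edge at crop row 440 and the pin's plain 32 mm part visible below it. The first crop also gave a bore/rim ratio of 82/151 × 54 ≈ 29.3 mm, so it is too tight and goes in the red tray. Regrip and lift.

Call:
jog_arm(motion=[[0,0,0,0,0,0],[0,0,0,0,0,0],[0,0,0,0,0,0],[0,0,0,0,0,0],[0,0,0,0,0,0],[0,0,0,0,0,0],[0,0,0,0,0,0],[0,0,0,0,0,0]], gripper=-1, squeeze=60)

```text
t: 10.38
position: [0.4855, -0.0335, 0.1147]
eef_rot: [-3.062, -0.702, -0.0]
force: [-2.3, 2.0, 5.1]
opening: 0.0536
grip_force: 62.4
```

Call:
jog_arm(motion=[[0,0,-0.5,0,0,0],[0,0,-1.5,0,0,0],[0,0,-3,0,0,0],[0,0,-4.5,0,0,0],[0,0,-6,0,0,0],[0,0,-8,0,0,0],[0,0,-9,0,0,0],[0,0,-9,0,0,0]])

```text
t: 11.05
position: [0.487, -0.0342, 0.2071]
eef_rot: [3.059, 0.701, 0.008]
force: [0.3, 0.2, -3.9]
opening: 0.0534
grip_force: 63.3
```

```bash
python3 - <<'E'
from fit import *
from scipy.spatial.transform import Rotation as R
S=grab_frame("side");s=arm.sense();M=R.from_rotvec(s["eef_rot"]).as_matrix()
print(s["position"],s["force"],100*M.T@(np.array([.439,-.212,s["position"][2]])-s["position"]))
for dz in(.049,.052,.055):print(dz,fit(S,s["position"][2]-dz,(.4843,-.0317),9999,False))
E
```

```text
[ 0.48606746 -0.03398534  0.2053299 ] [-0.90169826  0.51237384 -3.77074502] [-1.19920121e+01  1.39727333e+01  5.24339702e-03]
0.049 (array([ 0.4856251 , -0.03314023]), np.float64(0.4418954056514598), 55)
0.052 (array([ 0.4859332 , -0.03615577]), np.float64(0.43940505576374056), 54)
0.055 (array([ 0.48624377, -0.03917227]), np.float64(0.43531350170218824), 53)
```

Call:
jog_arm(motion=[[-1.5,1.8,0,0,0,0],[-3.5,4.2,0,0,0,0],[-6,7,0,0,0,0],[-8.5,10,0,0,0,0],[-10.5,12.3,0,0,0,0],[-12,14,0,0,0,0],[-12,14,0,0,0,0],[-12,14,0,0,0,0]])

```text
t: 11.77
position: [0.4373, -0.2124, 0.2025]
eef_rot: [-3.06, -0.697, 0.003]
force: [0.0, 1.1, -4.0]
opening: 0.0535
grip_force: 63.7
```

Call:
jog_arm(motion=[[0,0,2,0,0,0],[0,0,4.5,0,0,0],[0,0,7,0,0,0],[0,0,9.5,0,0,0],[0,0,11.5,0,0,0],[0,0,13,0,0,0],[0,0,13.8,0,0,0],[0,0,13.8,0,0,0]])

```text
t: 12.43
position: [0.4369, -0.2096, 0.0636]
eef_rot: [-3.057, -0.703, 0.006]
force: [-0.4, -1.0, -3.2]
opening: 0.054
grip_force: 63.7
```

```bash
python3 - <<'E'
from fit import *
S=grab_frame("side");s=arm.sense()
print(s["position"],s["force"])
print(fit(S,s["position"][2]-.051,(.439,-.212),9999,False))
c=proj("side",[.439,-.212,.05])[0].astype(int);x,y=c-60
cv2.imwrite("pics/h4.png",cv2.resize(S[y:y+120,x:x+120],None,fx=4.6,fy=4.6,interpolation=cv2.INTER_CUBIC))
E
```

```text
[ 0.43788743 -0.21062203  0.06520285] [ 0.3766589  -0.55470542 -3.0068859 ]
(array([ 0.43659868, -0.20368653]), np.float64(0.45094711438701324), 53)
```

View pics/h4.png

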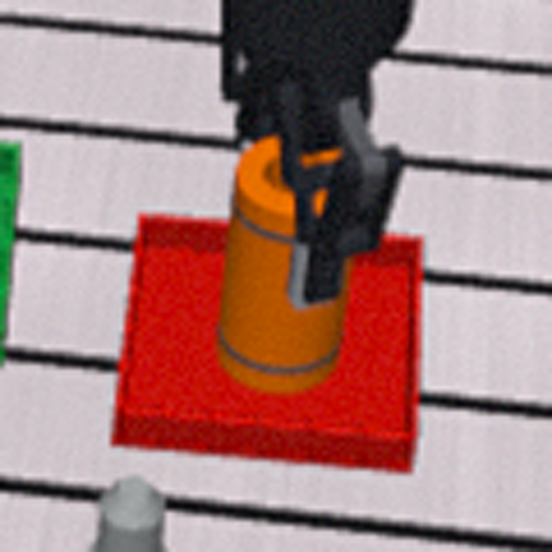

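The sleeve hangs inside the red tray, its base at about crop (278,380) and clear of all walls. Lower it until the force changes.

Call:
jog_arm(motion=[[0,0,0.3,0,0,0],[0,0,0.6,0,0,0],[0,0,0.8,0,0,0],[0,0,0.8,0,0,0]])

```text
t: 12.82
position: [0.4385, -0.2121, 0.0586]
eef_rot: [3.062, 0.702, 0.001]
force: [-1.0, -0.5, -3.2]
opening: 0.0537
grip_force: 63.7
```

Call:
jog_arm(motion=[[0,0,0.1,0,0,0],[0,0,0.2,0,0,0],[0,0,0.2,0,0,0]])

```text
t: 13.07
position: [0.4388, -0.2122, 0.0569]
eef_rot: [3.062, 0.702, 0.001]
force: [0.0, 0.6, -0.4]
opening: 0.0538
grip_force: 63.9
```

Floor contact: the weight has gone off the wrist. Release and lift straight up.

Call:
jog_arm(motion=[[0,0,0.1,0,0,0],[0,0,0.1,0,0,0]])

```text
t: 13.23
position: [0.4391, -0.2122, 0.0568]
eef_rot: [3.062, 0.702, 0.001]
force: [-1.7, 3.2, 4.6]
opening: 0.0538
grip_force: 64.3
```

Call:
jog_arm(motion=[[0,0,0,0,0,0],[0,0,0,0,0,0],[0,0,0,0,0,0],[0,0,0,0,0,0],[0,0,0,0,0,0],[0,0,0,0,0,0],[0,0,0,0,0,0],[0,0,0,0,0,0]], gripper=1)

```text
t: 13.9
position: [0.4384, -0.212, 0.0553]
eef_rot: [3.062, 0.702, 0.0]
force: [-0.0, 0.4, 0.6]
opening: 0.0856
grip_force: 0.0
```

Call:
jog_arm(motion=[[0,0,-1,0,0,0],[0,0,-3,0,0,0],[0,0,-6,0,0,0],[0,0,-9,0,0,0],[0,0,-12,0,0,0],[0,0,-15,0,0,0],[0,0,-17,0,0,0],[0,0,-17,0,0,0]])

```text
t: 14.57
position: [0.4408, -0.2137, 0.2321]
eef_rot: [3.053, 0.7, 0.012]
force: [1.0, 0.8, -0.4]
opening: 0.0852
grip_force: 0.0
```

```bash
python3 - <<'E'
from fit import *
S=grab_frame("side");s=arm.sense()
print(s["position"],s["force"],s["opening"])
print(fit(S,.004,(.439,-.208),0,False))
cv2.imwrite("pics/h5.png",S)
E
```

```text
[ 0.43977111 -0.21299336  0.22909594] [-0.05603412  0.47050588 -0.64977492] 0.08550378931666111
(array([ 0.43920231, -0.20980804]), np.float64(0.5227528744283918), 98)
```

View pics/h5.png

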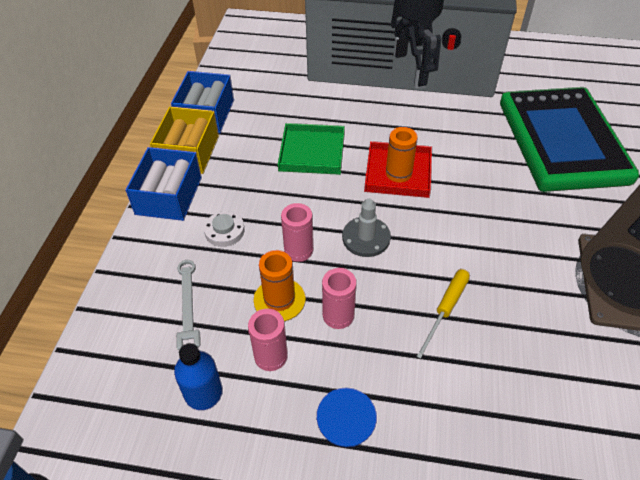

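The sleeve stands upright in the middle of the red tray at (401,155). The other sleeve is still on the yellow pad at (277,280), and everything else is where it was.

```bash
python3 -c "
from plant import arm
print(arm.close_job())"
```

```text
the job is handed in; nothing more can be done
None
```

The sleeve from the blue pad stopped on the pin's shoulder, so it is too tight and now stands upright in the red tray; the sleeve on the yellow pad and everything else were left in place, and the job is handed in (the hand-in call returned no verdict).

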